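# Clamp the balsa deckhouse

### The job

Set the little balsa deckhouse upright on the bed of the bench clamp, lengthwise and centred between the end stop and the jaw, and let go of it; then pump the clamp's trigger, never pushing the jaw by hand, until the jaw holds the deckhouse snugly against the end stop without crushing it, and finish while still holding the trigger squeezed. Leave the other things on the bench where they are.

Things in the scene. Friction and masses are not known exactly. Their poses are not given: they have to be found in the camera images.
- deckhouse: loose model deckhouse of pale balsa, about 45 g: a block 80 long (x) by 44 wide (y) with plain upright walls 38 high, a thin roof (top at 42) and a small skylight (to 50), three round portholes on each long side. Origin at the centre of its underside, z up. Either end may face the jaw. Thin balsa: the jaw crushes it above 35 N
- clamp: bench clamp screwed to the bench. Origin on the bench top under its middle; x along the bar, the way the jaw moves forward; z up. Base plate x -160 to 170, 64 wide, its flat top (the bed) 20 above the bench; grey housing x -155 to -45, top at 66, with an upright handle and trigger on it; jaw and end stop face each other over the bed. Toothed bar tail behind to x -230, z 30 to 45
- bed_centre (a point): point of the bed surface (20 above the bench) where the deckhouse's underside centre lies when it is pressed home against the end stop; axes as the clamp's
- end_stop: fixed upright steel plate at the far end of the bed; its face towards the jaw is at clamp x = 150, 50 wide, its top 60 above the bench. Origin same as the clamp's
- jaw_plate: moving steel jaw, a plate 40 wide and 12 thick, z 22 to 58, carried on the toothed bar; its face towards the end stop is at this body's x = 0 (the origin is the clamp's at jaw value 0 and moves with the jaw)
- jaw_face (a point): centre of the jaw's pressing face, 40 above the bench
- jaw (a joint): how far the jaw has come forward, m, 0 to 0.090; the deckhouse is pinched against the end stop at 0.070. It starts at 0 to 0.030 and stays where it is left (friction about 2.5 N)
- trigger_blade: black upright trigger lever in front (+x) of the handle, 75 long, 10 thick (x), 24 wide (y), hinged at its foot (its origin) at clamp x -127, z 70. At rest it leans 0.27 rad forward, top front edge at clamp x -102, z 144; squeezed (top pulled in -x to the handle) it is upright, front face at x -122. A light spring (2 to 3 N at the top) returns it
- trigger_tip (a point): top centre of the trigger, 142 to 145 above the bench. Handle plus trigger span 48 there at rest, 28 when squeezed (4 of it a gap)
- handle_grip (a point): centre of the black fixed handle, 135 above the bench. The handle stands up from the housing: clamp x -150 to -136, y -13 to 13, z 66 to 150. Only the trigger moves, the handle does not, so two fingers coming from above, one behind the handle and one in front of the trigger, meet both at the end of the stroke if centred at clamp x -136
- trigger (a joint): trigger angle, rad: 0 at rest, 0.27 squeezed. Ratchet: squeezing drives the jaw 120 mm per rad (32 a full stroke, less up to 6 until the pawl finds a tooth); on the return the jaw stays. Needs 2 to 4 strokes. When the jaw bears on the pinched deckhouse the trigger stops part way; jaw force is then about 0.6 of the force on the trigger's top less 4 N: 15 to 45 N there is right
- cradle: bystander: cream ceramic hull cradle, 100 x 50 x 50, base plate with four leaning horns
- windlass: bystander: bronze anchor windlass, 60 x 90 x 55
- square: bystander: steel square lying flat, blade 150 x 30, wooden stock 90 x 18
- plug: bystander: hardwood dowel plug standing upright, diameter 18, 35 high
Things that resemble listed ones, but are neither listed nor needed, are in the scene too. Several things have the shape of the end_stop; the one meant has the colours described above.

How it is judged:
By the outcome, as a careful person would: the job done as asked, in the order asked, and still so for the second after the job is handed in, while the arm keeps its last pose, push and grip.
It also fails if it takes over 58 s, if anything falls off the work surface, if the arm or the gripper's body presses on something with over 40 N, if the wrist force passes 120 N, or if a joint passes its speed limit or range.

### The arm

A 7-joint arm with a two-finger parallel gripper is mounted at the origin on the work surface. World frame = base frame: x ahead of the robot, y to its left, z up, the work surface at z = 0. Lengths are in m, angles in rad, forces in N, time in s.
With the tool pointing down it reaches from about 0.4 to 0.85 m from the base axis. Payload 10.4 kg.
Tool frame: the origin (TCP) lies on the mounting face of the last link; the fingertips stand r.tips_ahead ahead of it and the grasp point (between the pads) lies 164 mm ahead of it (r.tips_ahead is the distance from the TCP to the fingertips, in m); z points along the fingers, y is the line along which they close (so a half turn about z gives the same grasp; the last joint's range is limited). The gripper opens to 87 mm and grips with 3 to 60 N. Pads are 19 mm wide; open, the fingers measure 117 mm over their backs; the gripper's body (75 mm by 190 mm) begins 51 mm behind the grasp point.
Start: joints at [-1.286, 0.332, -0.065, 1.46, 0.022, 1.35, -0.088], TCP at [0.189, 0.596, 0.405] pointing down, gripper open.
Joint ranges: [-2.6, 2.6], [-0.5, 2.12], [-1.47, 1.34], [0.16, 2.42], [-1.27, 4.41], [0.06, 2.06], [-2.6, 2.6]. Speed limits (rad/s): [2.22, 2.22, 2.79, 2.79, 3.14, 3.14, 3.14].

### API

Orientations are given as a unit quaternion [x, y, z, w].
In Python, from bench import telemetry, imaging, job, r gives the robot as it stands.
- The arm moves only by the tool move_arm, never from a script. Its argument "steps" is a list of rows, each an object of numbers: "dx", "dy", "dz": the shift along the tool's x, y, z in cm; "spin": the turn about the tool's z in rad. In form: [{"dx": .., "dy": .., "dz": .., "spin": ..}, ...]. A call has 1 to 12 rows; each row shifts and turns the commanded pose from where the row before left it, along the tool's axes as they then stand; what a row does not reach is not made up. A row lasts 1/10 s, in which the tool goes at most 50 mm and 8.59 degrees, less where a joint would pass 70% of its speed; a pose out of reach is approached as far as the arm can. A call with a gripper value outside its range is refused whole. "claw" is the finger opening in cm, from 0 to 8.7, set as the call begins (left out, the last holds). The fingers move at their own pace and stop on an object; "squeeze" is the grip in N (left out, the last holds). Time passes only in rows, so rows that do not move let the fingers close. It gives the time, the measured TCP pose, the force, the opening and the grip force at its end, in the units of the state.
- telemetry.read_state(): the state, without advancing time (a new reading comes with each control period).
- imaging.camera(name): name is "scene" or "top" or "wrist"; returns a dict with "img" (400x640x3 uint8, red, green, blue), "camera_matrix" (3x3 intrinsics, pixels), "R" (3x3) and "t" (3): a world point X has camera coordinates R X + t. Camera axes: x right, y down, z forward; pixel columns grow to the right and rows downward; lengths in m; the calibration is good to about 2 mm. A picture is of the moment at which its call begins. There is no depth.
- job.close_job(): hands the job in; it is judged then, once.
The state is a dict: "time": time; "joint_positions": joint angles; "joint_vel": joint speeds; "joint_torque": joint torques, N m; "ee_pos": TCP position; "eef_rot": TCP orientation; "ft_force": force on the tool from outside, world axes, zero at the start; "torque": the same for the moment, N m; "width": finger opening in m; "grip_force": force on a finger pad.
Only numpy, scipy, OpenCV 4.12 (cv2) and the standard library are available. Lean on these libraries where they do the work, as an engineer would, in place of code of your own. Each camera call takes 0.05 s, during which the arm holds its last target. There are 200 camera calls.

## Working session

There is one attempt and no reset: what is moved stays moved. The work goes in short steps, Python scripts to look and compute and a tool call to move; the robot and the scene stay as the last step left them, time stands still between calls to the robot, and variables do not carry over. Pictures are saved under pics/ and viewed, at most 10 in all, crops included, and the job is handed in when it is done.

Besides the shell and the picture viewer there is one more tool, called after "Emit:" as a command line: name --argument value ..., lists and objects as JSON in quotes. move_arm: Moves the arm, as the interface text tells. Its arguments: {"type":"object","properties":{"steps":{"type":"array","items":{"type":"object","properties":{"dx":{"type":"number"},"dy":{"type":"number"},"dz":{"type":"number"},"spin":{"type":"number"}}}},"claw":{"type":"number"},"squeeze":{"type":"number"}},"required":["steps"]}

```bash
mkdir -p pics; ls; python3 - <<'E'
from bench import telemetry, imaging, job, r
import cv2,numpy as np,pickle
s=telemetry.read_state();print(s, r.tips_ahead)
d={}
for n in("scene","top"):
    c=imaging.camera(n);d[n]=c;cv2.imwrite(f"pics/{n}0.png",c["img"][:,:,::-1]);print(n,c["camera_matrix"],c["R"],c["t"])
pickle.dump(d,open("c0.pkl","wb"))
E
```

```text
pics
{'time': 0.0, 'joint_positions': array([-1.28561262,  0.33284737, -0.0646693 ,  1.46096587,  0.02159717,
        1.34986977, -0.08846227]), 'joint_vel': array([-2.76010230e-04,  2.23448685e-03,  1.23673064e-05, -5.89105275e-04,
       -1.44561063e-03, -1.89714650e-03, -4.02958821e-04]), 'joint_torque': array([ 1.67696521e-04, -6.23273849e+01,  2.45356921e-02, -3.89875531e+01,
       -6.14633015e-02,  3.97558033e-02,  1.13331339e-04]), 'ee_pos': array([0.18931114, 0.59549898, 0.40395725]), 'eef_rot': array([ 1.53270486e-01,  9.88184027e-01, -6.93989528e-04, -7.10412611e-05]), 'ft_force': array([ 0.38571391, -0.24552938,  0.98165984]), 'torque': array([ 0.0210136 , -0.03132497, -0.02744874]), 'grip_force': 0.0, 'width': 0.08700811385112935} 0.1822
scene [[519.84742189   0.         327.15820134]
 [  0.         519.84742189 212.15262032]
 [  0.           0.           1.        ]] [[ 0.64147172  0.76709179 -0.00917639]
 [ 0.63664126 -0.53898169 -0.55153117]
 [-0.42802095  0.34794958 -0.8341038 ]] [-0.34817969 -0.30900807  1.54424841]
top [[459.59894926   0.         323.97302999]
 [  0.         459.59894926 201.55493112]
 [  0.           0.           1.        ]] [[-0.05958205 -0.99821587  0.00388063]
 [-0.97665883  0.05749077 -0.20695974]
 [ 0.2063674  -0.01612114 -0.97834176]] [0.0093221  0.56667917 1.11968643]
```

View pics/scene0.png

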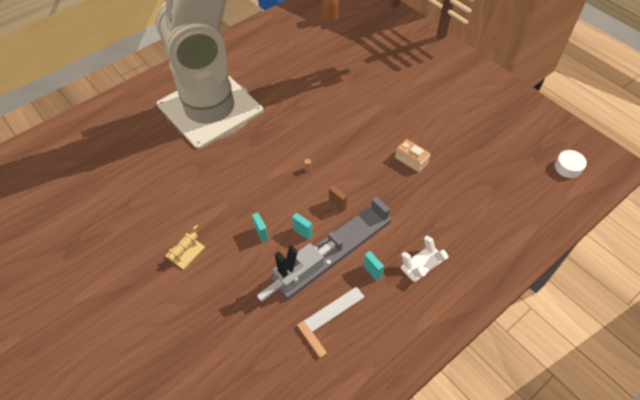

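View pics/top0.png

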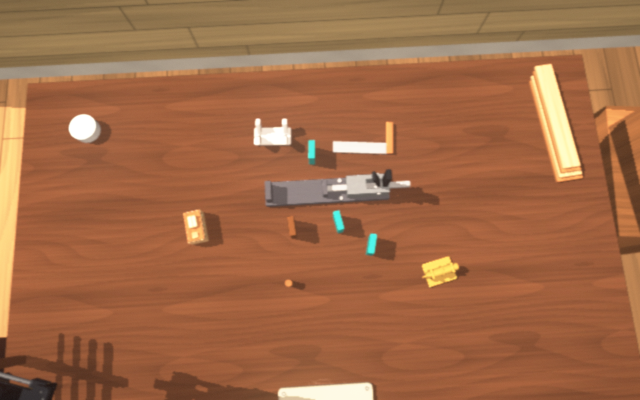

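The scene view shows the deckhouse at (413,154), the clamp at (330,250) with its end stop at (380,210) and handle at (287,262), teal and brown upright plates at (260,227), (302,226), (374,265) and (338,199) (end_stop look-alikes), cradle (424,260), windlass (185,248), square (330,325) and plug (308,164). In the top view: deckhouse (196,227), clamp from (267,193) at the stop to (410,184) at the tail, handle near (382,178).

Candidates for the deckhouse: block (196,227) top; white pot (85,128), cradle (272,134) and timber stack (556,122) don't fit. End stop: dark grey plate (267,193) rather than teal (312,152), (338,221), (372,244) or brown (292,226). Next I'll check in a close crop.

```bash
cat > h.py <<'E'
import numpy as np,cv2
def ray(c,uv,z):
    uv=np.atleast_2d(np.array(uv,float)); K,R,t=c["camera_matrix"],np.array(c["R"]),np.array(c["t"])
    d=np.c_[uv,np.ones(len(uv))]@np.linalg.inv(K).T@R; o=-R.T@t
    return o+d*((z-o[2])/d[:,2])[:,None]
def proj(c,X):
    p=(np.atleast_2d(X)@np.array(c["R"]).T+c["t"])@c["camera_matrix"].T
    return p[:,:2]/p[:,2:]
E
python3 - <<'E'
import pickle,cv2,numpy as np
from h import *
d=pickle.load(open("c0.pkl","rb"));i=d["top"]["img"][:,:,::-1];s=d["scene"]["img"][:,:,::-1]
f=lambda im,x0,y0,x1,y1,k:cv2.resize(im[y0:y1,x0:x1],None,fx=k,fy=k,interpolation=cv2.INTER_CUBIC)
a=f(i,180,160,420,250,3.3)
b=f(s,385,130,445,180,5);e=f(s,250,190,400,300,3)[:330]
h=max(b.shape[0],e.shape[0]);p=lambda q:cv2.copyMakeBorder(q,0,h-q.shape[0],0,0,0)
be=np.hstack([p(b),p(e)]);w=min(be.shape[1],a.shape[1])
cv2.imwrite("pics/crop1.png",np.vstack([cv2.resize(a,(750,281)),cv2.resize(be,(750,310))]))
c=d["top"]
for n,uv,z in[("deck",(196,225),.045),("stop",(267,193),.06),("handle",(382,178),.15),("tail",(410,184),.045)]:print(n,ray(c,uv,z))
E
```

```text
deck [[0.52715497 0.30706105 0.045     ]]
stop [[0.59714832 0.12074835 0.06      ]]
handle [[ 0.59639856 -0.16463705  0.15      ]]
tail [[ 0.60293003 -0.25226852  0.045     ]]
```

View pics/crop1.png

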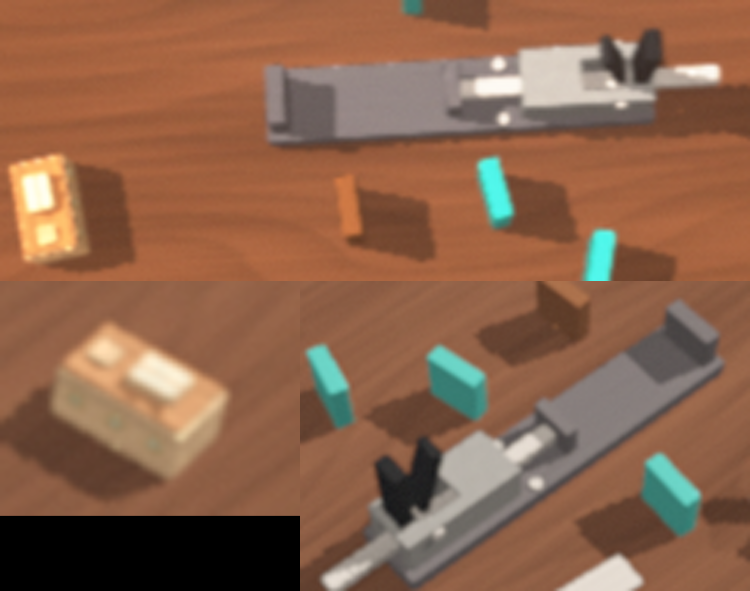

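The crop confirms it: peach-roofed deckhouse with portholes and two skylight pieces, lying upright with its long side about 10° off world x; dark grey end stop at the far (+y) end of the clamp bed, jaw in the middle, black handle and trigger at the −y end. Clamp x runs along roughly world +y. I'm moving above the deckhouse.

Emit:
move_arm --steps '[{"dx":-3,"dy":-1.3},{"dx":-4.2,"dy":-1.8},{"dx":-4.2,"dy":-1.8},{"dx":-4.2,"dy":-1.8},{"dx":-4.2,"dy":-1.8},{"dx":-4.2,"dy":-1.8},{"dx":-4.2,"dy":-1.8},{"dx":-4.2,"dy":-1.8,"spin":-0.12},{"dx":-4.2,"dy":-1.3,"spin":-0.12},{"dx":-3,"dy":-0.6,"spin":-0.13},{"spin":-0.12},{}]' --claw 8.7

```text
$.steps[0]: bad value
```

```bash
cat > look.py <<'E'
import sys,pickle,cv2,numpy as np
from bench import telemetry, imaging
from h import *
def look(tag,names=("wrist",)):
    d={n:imaging.camera(n) for n in names}
    for n in names: cv2.imwrite(f"pics/{n}_{tag}.png",d[n]["img"][:,:,::-1])
    pickle.dump(d,open(f"c_{tag}.pkl","wb")); return d
def st():
    s=telemetry.read_state(); x,y,z,w=s["eef_rot"]
    print("t %.2f tcp %s yawy %.3f f %s w %.4f g %.1f"%(s["time"],np.round(s["ee_pos"],4),2*np.arctan2(y,x)-np.pi/2,np.round(s["ft_force"],1),s["width"],s["grip_force"]), np.round(s["eef_rot"],3)); return s
if __name__=="__main__": st(); look(sys.argv[1],sys.argv[2:])
E
python3 look.py 1 wrist
```

```text
t 0.10 tcp [0.1893 0.5955 0.404 ] yawy 1.263 f [-0.3 -0.1 -0.3] w 0.0875 g 0.0 [ 0.153  0.988 -0.001 -0.   ]
```

View pics/wrist_1.png

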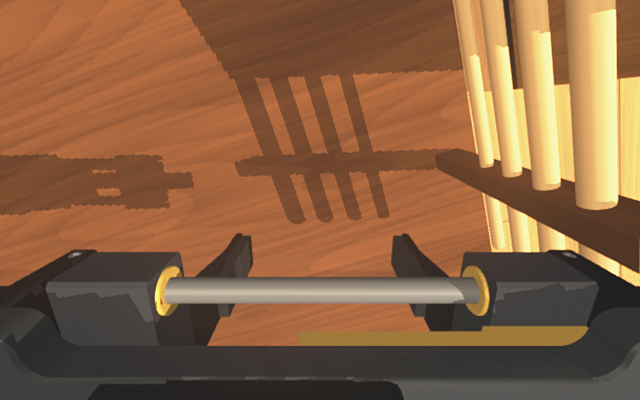

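The picture shows the arm still at its start (a chair back at the right edge, the fingers at (240,260) and (405,260)). The move was refused, apparently because each row needs all four fields.

Emit:
move_arm --steps '[{"dx":-3,"dy":-1.3,"dz":0,"spin":0},{"dx":-4.2,"dy":-1.8,"dz":0,"spin":0},{"dx":-4.2,"dy":-1.8,"dz":0,"spin":0},{"dx":-4.2,"dy":-1.8,"dz":0,"spin":0},{"dx":-4.2,"dy":-1.8,"dz":0,"spin":0},{"dx":-4.2,"dy":-1.8,"dz":0,"spin":0},{"dx":-4.2,"dy":-1.8,"dz":0,"spin":0},{"dx":-4.2,"dy":-1.8,"dz":0,"spin":-0.12},{"dx":-4.2,"dy":-1.3,"dz":0,"spin":-0.12},{"dx":-3,"dy":-0.6,"dz":0,"spin":-0.13},{"dx":0,"dy":0,"dz":0,"spin":-0.12},{"dx":0,"dy":0,"dz":0,"spin":0}]' --claw 8.7

```text
time: 1.35
ee_pos: [0.525, 0.3357, 0.4041]
eef_rot: [-0.091, 0.996, -0.0, -0.0]
ft_force: [-0.4, 1.0, -0.0]
width: 0.0871
grip_force: 0.0
```

```bash
python3 look.py 2 wrist
```

```text
t 1.35 tcp [0.525  0.3357 0.4041] yawy 1.753 f [-0.4  1.  -0. ] w 0.0871 g 0.0 [-0.091  0.996 -0.    -0.   ]
```

View pics/wrist_2.png

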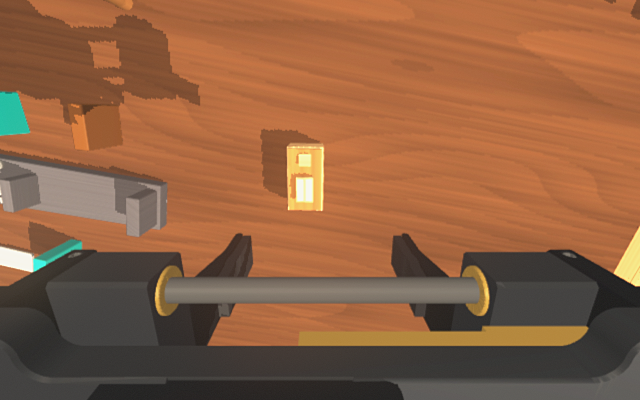

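The wrist view shows the deckhouse at (305,177), squarely aligned with the fingers, with the clamp's end stop at (145,205) and bed to its left. I'm measuring the roof rectangle at z = 42 mm and the clamp from top and wrist views.

```bash
cat > m1.py <<'E'
import pickle,cv2,numpy as np
from h import *
w=pickle.load(open("c_2.pkl","rb"))["wrist"];print("cam",-np.array(w["R"]).T@w["t"], np.round(w["R"],2).tolist())
def big(m,box):
    k=np.zeros_like(m);x0,y0,x1,y1=box;k[y0:y1,x0:x1]=m[y0:y1,x0:x1]
    c=max(cv2.findContours(k,0,1)[0],key=cv2.contourArea);return c
hsv=cv2.cvtColor(w["img"],cv2.COLOR_RGB2HSV)
m=((hsv[...,2]>215)).astype(np.uint8)*255
c=big(m,(270,120,350,230));print(cv2.boundingRect(c))
P=ray(w,c[:,0,:],.042)[:,:2];r=cv2.minAreaRect((P*1000).astype(np.float32));print("deck wrist",r)
# clamp plate, top view: grey low saturation
t=pickle.load(open("c0.pkl","rb"))["top"];h=cv2.cvtColor(t["img"],cv2.COLOR_RGB2HSV)
g=((h[...,1]<70)).astype(np.uint8)*255
c=big(g,(255,165,420,215));print(cv2.boundingRect(c))
M=np.zeros(g.shape,np.uint8);cv2.drawContours(M,[c],-1,255,-1)
xs=np.arange(275,385,2);lo=[(x,np.where(M[:,x])[0].max()+1) for x in xs]
up=[(x,np.where(M[:,x])[0].min()) for x in np.arange(275,320,2)]
for n,e,z in(("near bottom edge",lo,0.0),("far top edge",up,.02)):
    Q=(ray(t,e,z)[:,:2]*1000).astype(np.float32);vx,vy,x,y=cv2.fitLine(Q,cv2.DIST_HUBER,0,.01,.01).ravel()
    print(n,"x at y=0:",x-vx/vy*y,"x slope",vx/vy)
print("left end x",[ (y,np.where(M[y])[0].min()) for y in range(180,206,3)])
hg=cv2.cvtColor(w["img"],cv2.COLOR_RGB2GRAY)
gw=((hsv[...,1]<70)).astype(np.uint8)*255
cw=big(gw,(0,140,180,245));ap=cv2.approxPolyDP(cw,4,True)[:,0];
for p in ap: print(p, np.round(ray(w,p,.02)[0,:2],4),np.round(ray(w,p,.06)[0,:2],4))
E
python3 m1.py
```

```text
cam [0.44221732 0.32147685 0.38469544] [[-0.18, 0.98, -0.0], [0.94, 0.17, 0.3], [0.3, 0.05, -0.95]]
(287, 144, 38, 67)
deck wrist ((525.1383056640625, 316.3247985839844), (82.67769622802734, 44.51322937011719), 9.549758911132812)
(265, 170, 145, 36)
near bottom edge x at y=0: 574.23645 x slope -0.0011192128
far top edge x at y=0: 635.0611 x slope 0.0022757847
left end x [(180, np.int64(304)), (183, np.int64(265)), (186, np.int64(265)), (189, np.int64(265)), (192, np.int64(265)), (195, np.int64(266)), (198, np.int64(266)), (201, np.int64(266)), (204, np.int64(266))]
[  0 154] [ 0.5695 -0.0673] [ 0.5555 -0.0247]
[  4 210] [ 0.6467 -0.0732] [ 0.6243 -0.0299]
[ 29 207] [ 0.6362 -0.0398] [ 6.149e-01 -2.000e-04]
[121 222] [0.6359 0.0804] [0.6146 0.1068]
[127 234] [0.6525 0.088 ] [0.6294 0.1136]
[136 236] [0.6533 0.1002] [0.6302 0.1244]
[165 224] [0.628  0.1391] [0.6076 0.1591]
[166 183] [0.5696 0.1392] [0.5557 0.1592]
```

Measured: deckhouse centre about (0.525, 0.316), rectangle 83×45 mm (given 80×44), long side 9.5° off x. The gripper is already aligned to within 1°. Clamp x ≈ world +y (within 0.3°), plate centreline x ≈ 0.604–0.605, end stop face y ≈ 0.114, so the origin is about (0.6045, −0.034). Now descending and gripping.

Emit:
move_arm --steps '[{"dx":0.35,"dy":-1,"dz":2,"spin":0},{"dx":0,"dy":-1,"dz":3.2,"spin":0},{"dx":0,"dy":0,"dz":3.5,"spin":0},{"dx":0,"dy":0,"dz":3.5,"spin":0},{"dx":0,"dy":0,"dz":3,"spin":0},{"dx":0,"dy":0,"dz":2.5,"spin":0},{"dx":0,"dy":0,"dz":2,"spin":0},{"dx":0,"dy":0,"dz":1.5,"spin":0},{"dx":0,"dy":0,"dz":0,"spin":0},{"dx":0,"dy":0,"dz":0,"spin":0}]'

```text
time: 2.4
ee_pos: [0.5245, 0.3165, 0.1934]
eef_rot: [-0.091, 0.996, 0.0, 0.0]
ft_force: [-0.1, -0.1, 0.3]
width: 0.0872
grip_force: 0.0
```

Emit:
move_arm --steps '[{"dx":0,"dy":0,"dz":0,"spin":0},{"dx":0,"dy":0,"dz":0,"spin":0},{"dx":0,"dy":0,"dz":0,"spin":0},{"dx":0,"dy":0,"dz":0,"spin":0},{"dx":0,"dy":0,"dz":0,"spin":0},{"dx":0,"dy":0,"dz":0,"spin":0},{"dx":0,"dy":0,"dz":0,"spin":0},{"dx":0,"dy":0,"dz":0,"spin":0}]' --claw 3.5 --squeeze 8

```text
time: 3.2
ee_pos: [0.5246, 0.316, 0.1928]
eef_rot: [-0.091, 0.996, 0.0, 0.0]
ft_force: [0.2, -0.8, 0.9]
width: 0.0442
grip_force: 8.0
```

Gripped at 44.2 mm (the width is 44), so it sits square. I'm lifting, carrying it over the clamp and turning it.

Emit:
move_arm --steps '[{"dx":0,"dy":0,"dz":-2,"spin":0},{"dx":0,"dy":0,"dz":-4,"spin":0},{"dx":0,"dy":0,"dz":-4,"spin":0},{"dx":0,"dy":-2,"dz":-2,"spin":0},{"dx":-0.5,"dy":-4,"dz":0,"spin":0},{"dx":-0.5,"dy":-4,"dz":0,"spin":0},{"dx":-0.5,"dy":-4,"dz":0,"spin":0},{"dx":-0.5,"dy":-4,"dz":0,"spin":0},{"dx":-0.5,"dy":-4,"dz":0,"spin":0},{"dx":-0.5,"dy":-4,"dz":0,"spin":0},{"dx":0,"dy":-2,"dz":0,"spin":-0.07},{"dx":0,"dy":0,"dz":0,"spin":-0.13}]'

```text
time: 4.4
ee_pos: [0.6052, 0.0417, 0.3126]
eef_rot: [-0.189, 0.982, -0.001, -0.0]
ft_force: [0.9, 0.2, -0.5]
width: 0.044
grip_force: 8.0
```

Emit:
move_arm --steps '[{"dx":0,"dy":0,"dz":0,"spin":-0.13},{"dx":0,"dy":0,"dz":0,"spin":-0.13},{"dx":0,"dy":0,"dz":0,"spin":-0.13},{"dx":0,"dy":0,"dz":0,"spin":-0.13},{"dx":0,"dy":0,"dz":0,"spin":-0.13},{"dx":0,"dy":0,"dz":0,"spin":-0.13},{"dx":0,"dy":0,"dz":0,"spin":-0.13},{"dx":0,"dy":0,"dz":0,"spin":-0.13},{"dx":0,"dy":0,"dz":0,"spin":-0.13},{"dx":0,"dy":0,"dz":0,"spin":0},{"dx":0,"dy":0,"dz":0,"spin":0}]'

```text
time: 5.5
ee_pos: [0.6041, 0.0468, 0.2975]
eef_rot: [-0.62, 0.784, 0.005, -0.017]
ft_force: [-1.2, -1.0, -0.4]
width: 0.044
grip_force: 8.0
```

```bash
python3 look.py 3 wrist scene
```

```text
t 5.50 tcp [0.6041 0.0468 0.2975] yawy 2.910 f [-1.2 -1.  -0.4] w 0.0440 g 8.0 [-0.62   0.784  0.005 -0.017]
```

View pics/wrist_3.png

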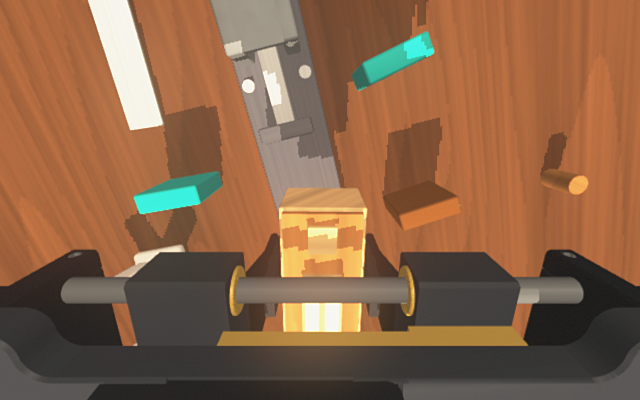

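The view shows the deckhouse held at (323,250) and below it the clamp bed, with the jaw plate at (287,130) and the bar and housing above. The yaw stopped 0.2 short with a slight tilt, so I'm checking for a joint limit and measuring the jaw face.

```bash
python3 - <<'E'
import pickle,numpy as np
from bench import telemetry
from h import *
s=telemetry.read_state();print(np.round(s["joint_positions"],3),np.round(s["joint_vel"],3))
w=pickle.load(open("c_3.pkl","rb"))["wrist"]
for n,uv,z in[("jaw front top L",(263,144),.058),("jaw front top R",(312,130),.058),("bed L edge a",(240,90),.02),("bed L edge b",(277,203),.02),("bed R edge",(340,188),.02)]:print(n,np.round(ray(w,uv,z)[0],4))
E
```

```text
[ 0.239  0.429 -0.502  1.605  0.224  1.199  2.598] [-0.021 -0.006  0.    -0.002  0.007  0.002  0.   ]
jaw front top L [ 0.6254 -0.0218  0.058 ]
jaw front top R [ 0.5871 -0.0233  0.058 ]
bed L edge a [ 0.6384 -0.067   0.02  ]
bed L edge b [0.6354 0.0355 0.02  ]
bed R edge [0.5749 0.0354 0.02  ]
```

Joint 7 is at its limit (2.6), so I'm turning the other way; either end may face the jaw. The jaw face is at y ≈ −0.0225 and the end stop face at y ≈ 0.114, which puts the target centre near (0.605, 0.046).

Emit:
move_arm --steps '[{"dx":0,"dy":0,"dz":0,"spin":0.14},{"dx":0,"dy":0,"dz":0,"spin":0.14},{"dx":0,"dy":0,"dz":0,"spin":0.14},{"dx":0,"dy":0,"dz":0,"spin":0.14},{"dx":0,"dy":0,"dz":0,"spin":0.14},{"dx":0,"dy":0,"dz":0,"spin":0.14},{"dx":0,"dy":0,"dz":0,"spin":0.14},{"dx":0,"dy":0,"dz":0,"spin":0.14},{"dx":0,"dy":0,"dz":0,"spin":0.14},{"dx":0,"dy":0,"dz":0,"spin":0.14},{"dx":0,"dy":0,"dz":0,"spin":0},{"dx":0,"dy":0,"dz":0,"spin":0}]'

```text
time: 6.8
ee_pos: [0.604, 0.0488, 0.2983]
eef_rot: [0.026, 1.0, -0.007, -0.015]
ft_force: [0.7, -0.3, -0.5]
width: 0.0443
grip_force: 8.0
```

```bash
python3 - <<'E'
from look import *
s=st();print(np.round(s["joint_positions"],3),s["eef_rot"])
E
```

```text
t 6.80 tcp [0.604  0.0488 0.2983] yawy 1.518 f [ 0.7 -0.3 -0.5] w 0.0443 g 8.0 [ 0.026  1.    -0.007 -0.015]
[ 0.063  0.396 -0.277  1.616  0.122  1.18   1.274] [ 0.02629897  0.99950746 -0.00734109 -0.0154695 ]
```

The 2° tilt stays about the world axes, giving about 1 mm across the deckhouse, which settles on release. I'm finishing the turn and coming down close above the bed.

Emit:
move_arm --steps '[{"dx":0,"dy":0,"dz":0,"spin":0.138},{"dx":0,"dy":0,"dz":0,"spin":0.138},{"dx":0,"dy":0,"dz":0,"spin":0.138},{"dx":0,"dy":0,"dz":0,"spin":0.138},{"dx":0,"dy":0,"dz":0,"spin":0.138},{"dx":0,"dy":0,"dz":0,"spin":0.138},{"dx":0,"dy":0,"dz":0,"spin":0.138},{"dx":0,"dy":0,"dz":0,"spin":0.138},{"dx":0,"dy":0,"dz":0,"spin":0.138},{"dx":0,"dy":0,"dz":0,"spin":0.138},{"dx":0,"dy":0,"dz":0,"spin":0.138},{"dx":0,"dy":0,"dz":0,"spin":0}]'

```text
time: 8.0
ee_pos: [0.604, 0.0484, 0.2982]
eef_rot: [0.708, 0.706, -0.016, -0.006]
ft_force: [0.4, -0.4, -0.3]
width: 0.044
grip_force: 8.0
```

Emit:
move_arm --steps '[{"dx":0,"dy":0.4,"dz":1,"spin":0},{"dx":0,"dy":0.4,"dz":1.5,"spin":0},{"dx":0,"dy":0,"dz":2,"spin":0},{"dx":0,"dy":0,"dz":1.5,"spin":0},{"dx":0,"dy":0,"dz":0.8,"spin":0},{"dx":0,"dy":0,"dz":0,"spin":0},{"dx":0,"dy":0,"dz":0,"spin":0}]'

```text
time: 8.7
ee_pos: [0.61, 0.0473, 0.2301]
eef_rot: [0.708, 0.706, -0.016, -0.007]
ft_force: [-0.2, -0.2, -0.8]
width: 0.044
grip_force: 8.0
```

```bash
python3 look.py 4 wrist top scene; python3 - <<'E'
import cv2,numpy as np
a=cv2.imread("pics/wrist_4.png");b=cv2.imread("pics/top_4.png")[150:230,240:420];c=cv2.imread("pics/scene_4.png")[180:300,240:420]
k=lambda q,h,w:cv2.resize(q,(w,h),interpolation=cv2.INTER_CUBIC)
cv2.imwrite("pics/v4.png",np.vstack([k(a,375,600),np.hstack([k(b,200,300),k(c,200,300)])]))
E
```

```text
t 8.70 tcp [0.61   0.0473 0.2301] yawy -0.004 f [-0.2 -0.2 -0.8] w 0.0440 g 8.0 [ 0.708  0.706 -0.016 -0.007]
```

View pics/v4.png

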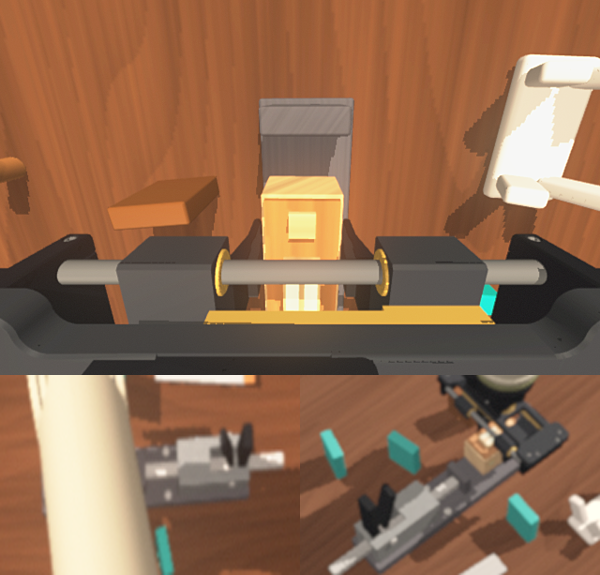

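The wrist view shows the deckhouse (bottom centre) in line with the bed, with the end stop ahead at about (306,117) in the composite. The scene inset shows it hovering over the bed, clear of the jaw. Next, the lateral check against the stop and bed edges.

```bash
python3 - <<'E'
import pickle,cv2,numpy as np
from h import *
w=pickle.load(open("c_4.pkl","rb"))["wrist"]
q=lambda x,y:(x/.9375,y/.9375)
hs=cv2.cvtColor(w["img"],cv2.COLOR_RGB2HSV);g=hs[...,1]<70
for v in(108,115,125,135,140,150,165,180):
    x=np.where(g[v,240:400])[0]+240
    print(v,x.min(),x.max(),[np.round(ray(w,(u,v),z)[0,:2],4).tolist() for z in(.06,.02) for u in(x.min(),x.max()+1)])
o=w["img"].astype(int);d=(hs[...,2]>150)&(hs[...,0]<30)&(hs[...,1]>80)&(o[...,0]>200)
for v in(205,215,225,240):
    x=np.where(d[v,262:385])[0]+262; print("roof",v,x.min(),x.max(),[np.round(ray(w,(u,v),.076)[0,:2],4).tolist() for u in(x.min(),x.max()+1)])
for X in ([.605-.025,.1136,.06],[.605+.025,.1136,.06],[.605-.032,.135,.02],[.605+.032,.135,.02]):print(X,proj(w,X))
E
```

```text
108 276 376 [[0.5818, 0.1299], [0.6316, 0.1297], [0.5745, 0.1295], [0.6376, 0.1293]]
115 277 376 [[0.5821, 0.1266], [0.6318, 0.1264], [0.5749, 0.1253], [0.6378, 0.1251]]
125 277 375 [[0.5819, 0.1218], [0.6315, 0.1217], [0.5746, 0.1192], [0.6376, 0.119]]
135 277 375 [[0.5816, 0.1168], [0.6318, 0.1168], [0.5743, 0.1129], [0.6379, 0.1128]]
140 277 375 [[0.5815, 0.1143], [0.6319, 0.1143], [0.5741, 0.1097], [0.6381, 0.1097]]
150 279 374 [[0.5823, 0.1092], [0.6317, 0.1092], [0.5751, 0.1033], [0.6378, 0.1033]]
165 280 373 [[0.5824, 0.1013], [0.6316, 0.1014], [0.5753, 0.0933], [0.6376, 0.0934]]
180 281 372 [[0.5825, 0.0932], [0.6315, 0.0934], [0.5754, 0.083], [0.6375, 0.0832]]
roof 205 280 365 [[0.5842, 0.0846], [0.6263, 0.0849]]
roof 215 278 366 [[0.583, 0.0794], [0.6271, 0.0797]]
roof 225 279 365 [[0.5832, 0.074], [0.6268, 0.0744]]
roof 240 280 364 [[0.5833, 0.0656], [0.6267, 0.0661]]
[0.58, 0.1136, 0.06] [[274.19734837 141.39809898]]
[0.63, 0.1136, 0.06] [[372.0924828  141.35601679]]
[0.573, 0.135, 0.02] [[273.08375907  98.77292149]]
[0.637, 0.135, 0.02] [[376.51432748  98.26303248]]
```

Bed centre x = 0.6065, deckhouse 0.605, so I shift it +2 mm, lower it and release.

Emit:
move_arm --steps '[{"dx":0,"dy":0.2,"dz":0.5,"spin":0},{"dx":0,"dy":0,"dz":0.5,"spin":0},{"dx":0,"dy":0,"dz":0.4,"spin":0},{"dx":0,"dy":0,"dz":0.2,"spin":0},{"dx":0,"dy":0,"dz":0,"spin":0},{"dx":0,"dy":0,"dz":0,"spin":0}]'

```text
time: 9.45
ee_pos: [0.6113, 0.0471, 0.2137]
eef_rot: [0.709, 0.705, -0.016, -0.007]
ft_force: [-0.9, -0.1, -0.1]
width: 0.0439
grip_force: 8.0
```

Emit:
move_arm --steps '[{"dx":0,"dy":0,"dz":0,"spin":0},{"dx":0,"dy":0,"dz":0,"spin":0},{"dx":0,"dy":0,"dz":0,"spin":0},{"dx":0,"dy":0,"dz":0,"spin":0},{"dx":0,"dy":0,"dz":0,"spin":0},{"dx":0,"dy":0,"dz":0,"spin":0}]' --claw 6.2

```text
time: 10.05
ee_pos: [0.6113, 0.0471, 0.2137]
eef_rot: [0.709, 0.705, -0.016, -0.007]
ft_force: [0.8, 0.2, -0.6]
width: 0.0617
grip_force: 0.0
```

Emit:
move_arm --steps '[{"dx":0,"dy":0,"dz":-1,"spin":0},{"dx":0,"dy":0,"dz":-3,"spin":0},{"dx":0,"dy":0,"dz":-4,"spin":0},{"dx":0,"dy":0,"dz":-4,"spin":0},{"dx":0,"dy":0,"dz":-4,"spin":0},{"dx":0,"dy":0,"dz":0,"spin":0},{"dx":0,"dy":0,"dz":0,"spin":0}]'

```text
time: 10.75
ee_pos: [0.6165, 0.0491, 0.3752]
eef_rot: [0.709, 0.705, -0.015, -0.006]
ft_force: [-0.1, 0.5, -1.0]
width: 0.0622
grip_force: 0.0
```

```bash
python3 look.py 5 wrist scene
```

```text
t 10.75 tcp [0.6165 0.0491 0.3752] yawy -0.004 f [-0.1  0.5 -1. ] w 0.0622 g 0.0 [ 0.709  0.705 -0.015 -0.006]
```

View pics/wrist_5.png

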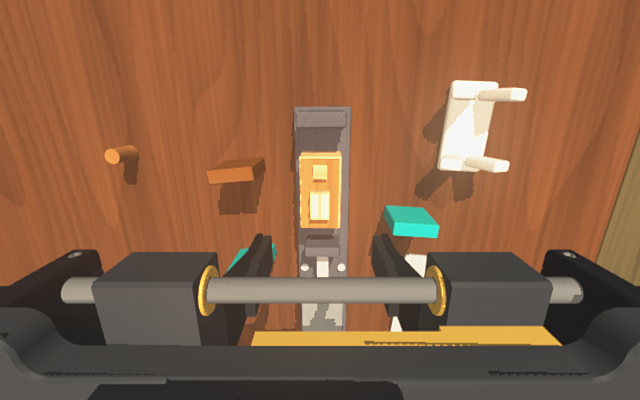

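The deckhouse stands on the bed at (320,190), square and laterally centred, with a gap to both the jaw (320,243) and the stop (322,125). Now I'm going above the handle and turning the fingers along the clamp axis.

Emit:
move_arm --steps '[{"dx":-2,"dy":-0.5,"dz":-0.5,"spin":0},{"dx":-4,"dy":0,"dz":0,"spin":0},{"dx":-4,"dy":0,"dz":0,"spin":0},{"dx":-4,"dy":0,"dz":0,"spin":0},{"dx":-4,"dy":0,"dz":0,"spin":0},{"dx":-3.9,"dy":0,"dz":0,"spin":0},{"dx":0,"dy":0,"dz":0,"spin":-0.13},{"dx":0,"dy":0,"dz":0,"spin":-0.13},{"dx":0,"dy":0,"dz":0,"spin":-0.13},{"dx":0,"dy":0,"dz":0,"spin":-0.13},{"dx":0,"dy":0,"dz":0,"spin":-0.13},{"dx":0,"dy":0,"dz":0,"spin":-0.13}]' --claw 8.7

```text
time: 12.05
ee_pos: [0.6104, -0.1697, 0.38]
eef_rot: [0.385, 0.923, -0.012, -0.014]
ft_force: [0.3, 0.3, -0.8]
width: 0.0871
grip_force: 0.0
```

Emit:
move_arm --steps '[{"dx":0,"dy":0,"dz":0,"spin":-0.13},{"dx":0,"dy":0,"dz":0,"spin":-0.13},{"dx":0,"dy":0,"dz":0,"spin":-0.13},{"dx":0,"dy":0,"dz":0,"spin":-0.13},{"dx":0,"dy":0,"dz":0,"spin":-0.13},{"dx":0,"dy":0,"dz":0,"spin":-0.14},{"dx":0,"dy":0,"dz":0,"spin":0},{"dx":0,"dy":0,"dz":0,"spin":0}]'

```text
time: 12.85
ee_pos: [0.6105, -0.1698, 0.3806]
eef_rot: [0.005, 1.0, -0.006, -0.017]
ft_force: [0.3, -0.4, -0.4]
width: 0.087
grip_force: 0.0
```

```bash
python3 look.py 6 wrist scene
```

```text
t 12.85 tcp [ 0.6105 -0.1698  0.3806] yawy 1.561 f [ 0.3 -0.4 -0.4] w 0.0870 g 0.0 [ 0.005  1.    -0.006 -0.017]
```

View pics/wrist_6.png

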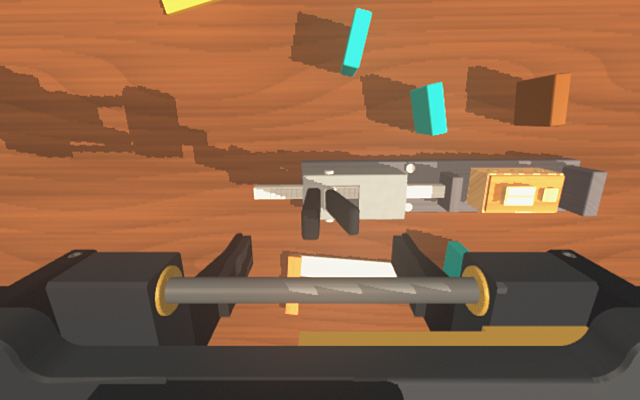

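The wrist view shows the handle top at about (311,232) and the trigger top at (350,228), between the fingers (225 to 415), with the deckhouse at (523,193) in front of the jaw. I'm measuring them at their heights.

```bash
python3 - <<'E'
import pickle,cv2,numpy as np
from h import *
w=pickle.load(open("c_6.pkl","rb"))["wrist"]
g=cv2.cvtColor(w["img"],cv2.COLOR_RGB2GRAY);m=((g<70)*255).astype(np.uint8);m[:,:290]=0;m[:,372:]=0;m[:180]=0;m[245:]=0
for c in cv2.findContours(m,0,1)[0]:
    if cv2.contourArea(c)>100: print(cv2.boundingRect(c),cv2.approxPolyDP(c,2.5,True)[:,0].tolist())
for v in(200,215,225,230,234,237): 
    x=np.where(m[v])[0]; 
    if len(x): print(v,x[0],x[-1],np.round(ray(w,(x[0],v),.15)[0],4),np.round(ray(w,(x[-1]+1,v),.144)[0],4))
print(np.round(ray(w,[(302,239),(320,239)],.15),4),np.round(ray(w,(359,234),.144),4))
E
```

```text
(326, 190, 30, 36) [[328, 190], [327, 209], [342, 225], [337, 219], [337, 211], [343, 213], [347, 209], [343, 206], [348, 204], [355, 207], [336, 192]]
(302, 189, 18, 37) [[318, 189], [308, 189], [302, 225], [303, 214], [313, 212], [318, 219]]
200 305 347 [ 0.5856 -0.1844  0.15  ] [ 0.5875 -0.1508  0.144 ]
215 302 343 [ 0.5978 -0.187   0.15  ] [ 0.6    -0.1539  0.144 ]
225 302 342 [ 0.6061 -0.1873  0.15  ] [ 0.6085 -0.1546  0.144 ]
[[ 0.618  -0.1876  0.15  ]
 [ 0.6181 -0.1732  0.15  ]] [[ 0.6164 -0.1414  0.144 ]]
```

Handle from y −0.1875 to −0.173 and trigger front at −0.141 agree with the given sizes (the 14 and 46–48 spans). The stroke centre is at y ≈ −0.1735. Lowering onto it.

Emit:
move_arm --steps '[{"dx":-0.3,"dy":0,"dz":1.5,"spin":0},{"dx":0,"dy":0,"dz":2,"spin":0},{"dx":0,"dy":0,"dz":2,"spin":0},{"dx":0,"dy":0,"dz":1.5,"spin":0},{"dx":0,"dy":0,"dz":1,"spin":0},{"dx":0,"dy":0,"dz":0,"spin":0},{"dx":0,"dy":0,"dz":0,"spin":0}]'

```text
time: 13.65
ee_pos: [0.6113, -0.1708, 0.302]
eef_rot: [0.003, 1.0, -0.007, -0.016]
ft_force: [0.4, -0.3, 0.5]
width: 0.087
grip_force: 0.0
```

Emit:
move_arm --steps '[{"dx":0,"dy":0,"dz":0,"spin":0},{"dx":0,"dy":0,"dz":0,"spin":0},{"dx":0,"dy":0,"dz":0,"spin":0},{"dx":0,"dy":0,"dz":0,"spin":0},{"dx":0,"dy":0,"dz":0,"spin":0},{"dx":0,"dy":0,"dz":0,"spin":0},{"dx":0,"dy":0,"dz":0,"spin":0},{"dx":0,"dy":0,"dz":0,"spin":0},{"dx":0,"dy":0,"dz":0,"spin":0},{"dx":0,"dy":0,"dz":0,"spin":0},{"dx":0,"dy":0,"dz":0,"spin":0}]' --claw 2.6 --squeeze 22

```text
time: 14.75
ee_pos: [0.6113, -0.1727, 0.3021]
eef_rot: [0.004, 1.0, -0.008, -0.015]
ft_force: [3.4, -5.6, -0.0]
width: 0.0279
grip_force: 22.1
```

The first full stroke is done (28 mm span). Release and do the second stroke, with the centre adjusted slightly.

Emit:
move_arm --steps '[{"dx":0,"dy":0,"dz":0,"spin":0},{"dx":0,"dy":0,"dz":0,"spin":0},{"dx":0,"dy":0,"dz":0,"spin":0},{"dx":0,"dy":-0.1,"dz":0,"spin":0},{"dx":0,"dy":0,"dz":0,"spin":0},{"dx":0,"dy":0,"dz":0,"spin":0},{"dx":0,"dy":0,"dz":0,"spin":0},{"dx":0,"dy":0,"dz":0,"spin":0}]' --claw 8.2

```text
time: 15.55
ee_pos: [0.6111, -0.172, 0.3017]
eef_rot: [0.003, 1.0, -0.007, -0.016]
ft_force: [-0.7, 0.3, 0.3]
width: 0.0793
grip_force: 0.0
```

```bash
python3 look.py 7 wrist scene; python3 - <<'E'
import cv2,numpy as np
a=cv2.imread("pics/wrist_7.png");c=cv2.imread("pics/scene_7.png")[180:300,240:420]
cv2.imwrite("pics/v7.png",np.hstack([cv2.resize(a,(480,300)),cv2.resize(c,(320,300))]))
E
```

```text
t 15.55 tcp [ 0.6111 -0.172   0.3017] yawy 1.565 f [-0.7  0.3  0.3] w 0.0793 g 0.0 [ 0.003  1.    -0.007 -0.016]
```

View pics/v7.png

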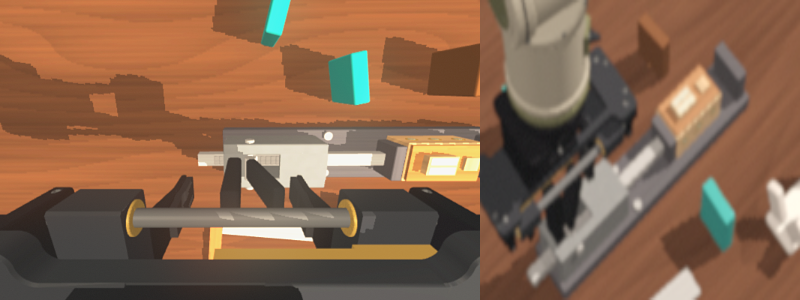

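The jaw is now at the deckhouse (left view, 400,160) and the deckhouse is still square. In the scene inset there's still a gap to the stop. Second stroke.

Emit:
move_arm --steps '[{"dx":0,"dy":0,"dz":0,"spin":0},{"dx":0,"dy":0,"dz":0,"spin":0},{"dx":0,"dy":0,"dz":0,"spin":0},{"dx":0,"dy":0,"dz":0,"spin":0},{"dx":0,"dy":0,"dz":0,"spin":0},{"dx":0,"dy":0,"dz":0,"spin":0},{"dx":0,"dy":0,"dz":0,"spin":0},{"dx":0,"dy":0,"dz":0,"spin":0},{"dx":0,"dy":0,"dz":0,"spin":0},{"dx":0,"dy":0,"dz":0,"spin":0},{"dx":0,"dy":0,"dz":0,"spin":0}]' --claw 2.6 --squeeze 22

```text
time: 16.75
ee_pos: [0.6115, -0.1726, 0.3022]
eef_rot: [0.003, 1.0, -0.007, -0.015]
ft_force: [5.7, -2.7, 3.0]
width: 0.0285
grip_force: 22.1
```

```bash
python3 look.py 8 wrist scene; python3 - <<'E'
import cv2,numpy as np
a=cv2.imread("pics/wrist_8.png")[130:260,340:640];c=cv2.imread("pics/scene_8.png")[180:290,290:420]
cv2.imwrite("pics/v8.png",np.hstack([cv2.resize(a,(440,300)),cv2.resize(c,(350,300))]))
E
```

```text
t 16.75 tcp [ 0.6115 -0.1726  0.3022] yawy 1.565 f [ 5.7 -2.7  3. ] w 0.0285 g 22.1 [ 0.003  1.    -0.007 -0.015]
```

View pics/v8.png

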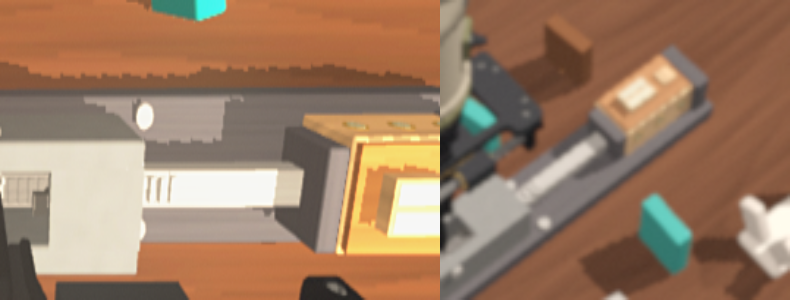

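The deckhouse now sits against the end stop in the scene inset, but the trigger went nearly full stroke (28.5 mm), so the pinch isn't proven. Third stroke, with the centre moved forward for a part-way stop.

Emit:
move_arm --steps '[{"dx":0,"dy":0,"dz":0,"spin":0},{"dx":0,"dy":0,"dz":0,"spin":0},{"dx":0,"dy":0,"dz":0,"spin":0},{"dx":0,"dy":0.2,"dz":0,"spin":0},{"dx":0,"dy":0.2,"dz":0,"spin":0},{"dx":0,"dy":0.2,"dz":0,"spin":0},{"dx":0,"dy":0,"dz":0,"spin":0},{"dx":0,"dy":0,"dz":0,"spin":0},{"dx":0,"dy":0,"dz":0,"spin":0}]' --claw 8.2

```text
time: 17.75
ee_pos: [0.6111, -0.166, 0.3016]
eef_rot: [0.003, 1.0, -0.007, -0.016]
ft_force: [0.0, -0.1, -0.0]
width: 0.0814
grip_force: 0.0
```

Emit:
move_arm --steps '[{"dx":0,"dy":0,"dz":0,"spin":0},{"dx":0,"dy":0,"dz":0,"spin":0},{"dx":0,"dy":0,"dz":0,"spin":0},{"dx":0,"dy":0,"dz":0,"spin":0},{"dx":0,"dy":0,"dz":0,"spin":0},{"dx":0,"dy":0,"dz":0,"spin":0},{"dx":0,"dy":0,"dz":0,"spin":0},{"dx":0,"dy":0,"dz":0,"spin":0},{"dx":0,"dy":0,"dz":0,"spin":0},{"dx":0,"dy":0,"dz":0,"spin":0},{"dx":0,"dy":0,"dz":0,"spin":0}]' --claw 2.6 --squeeze 26

```text
time: 18.85
ee_pos: [0.6111, -0.1673, 0.3017]
eef_rot: [0.003, 1.0, -0.008, -0.016]
ft_force: [2.4, -5.4, -0.7]
width: 0.0384
grip_force: 25.1
```

```bash
python3 look.py 9 wrist scene
```

```text
t 18.85 tcp [ 0.6111 -0.1673  0.3017] yawy 1.564 f [ 2.4 -5.4 -0.7] w 0.0384 g 25.1 [ 0.003  1.    -0.008 -0.016]
```

The trigger stopped part way (38 mm) under 25 N, so the deckhouse is pinched. I'm balancing the fingers, raising the squeeze slightly, and checking the deckhouse pose numerically.

Emit:
move_arm --steps '[{"dx":0,"dy":-0.1,"dz":0,"spin":0},{"dx":0,"dy":0,"dz":0,"spin":0},{"dx":0,"dy":0,"dz":0,"spin":0},{"dx":0,"dy":0,"dz":0,"spin":0},{"dx":0,"dy":0,"dz":0,"spin":0},{"dx":0,"dy":0,"dz":0,"spin":0},{"dx":0,"dy":0,"dz":0,"spin":0},{"dx":0,"dy":0,"dz":0,"spin":0}]' --squeeze 30

```text
time: 19.75
ee_pos: [0.611, -0.1705, 0.3017]
eef_rot: [0.004, 1.0, -0.009, -0.015]
ft_force: [3.5, -12.2, -2.8]
width: 0.0312
grip_force: 29.9
```

```bash
python3 look.py 10 scene; python3 - <<'E'
import pickle,cv2,numpy as np
from h import *
for k in(5,8,10):
    s=pickle.load(open(f"c_{k}.pkl","rb"))["scene"];h=cv2.cvtColor(s["img"],cv2.COLOR_RGB2HSV)
    m=((h[...,2]>175)&(h[...,0]<25)&(h[...,1]>60)).astype(np.uint8)*255;M=m*0;M[190:260,325:385]=m[190:260,325:385]
    M=cv2.morphologyEx(M,cv2.MORPH_CLOSE,np.ones((5,5)))
    c=max(cv2.findContours(M,0,1)[0],key=cv2.contourArea);P=ray(s,c[:,0],.062)[:,:2]*1000
    print(k,cv2.minAreaRect(P.astype(np.float32)))
for X in([.6065,.1125,.06],[.6065,.0725,.062]):print(X,proj(s,X))
E
```

```text
t 19.75 tcp [ 0.611  -0.1705  0.3017] yawy 1.562 f [  3.5 -12.2  -2.8] w 0.0312 g 29.9 [ 0.004  1.    -0.009 -0.015]
5 ((611.3825073242188, 36.7469596862793), (86.13002014160156, 59.69572830200195), 88.23382568359375)
8 ((609.2152709960938, 69.66552734375), (54.98698425292969, 79.895263671875), 0.12602002918720245)
10 ((609.2152709960938, 69.66552734375), (54.98698425292969, 79.895263671875), 0.12602002918720245)
[0.6065, 0.1125, 0.06] [[378.83480051 205.37269652]]
[0.6065, 0.0725, 0.062] [[366.78954441 213.74077809]]
```

The deckhouse pose is unchanged and square, but the trigger moved on to 31 mm. I'm checking the jaw's position against the deckhouse from the wrist images before going further.

```bash
python3 look.py 11 wrist; python3 - <<'E'
import pickle,cv2,numpy as np
from h import *
for k in(7,8,9,11):
    w=pickle.load(open(f"c_{k}.pkl","rb"))["wrist"];h=cv2.cvtColor(w["img"],cv2.COLOR_RGB2HSV)
    for v in(205,215,225):
        a=(h[v,:,1]>90)&(h[v,:,2]>150)&(np.arange(640)>500)
        x=np.where(a)[0]
        print(k,v,x[0] if len(x) else None,x[-1] if len(x) else None, np.round(ray(w,(x[0],v),.058)[0,:2],4) if len(x) else "")
a,b=[pickle.load(open(f"c_{k}.pkl","rb"))["scene"]["img"].astype(int) for k in(8,10)]
d=(abs(a-b).max(2)>25).astype(np.uint8);print([cv2.boundingRect(c) for c in cv2.findContours(d,0,1)[0] if cv2.contourArea(c)>3])
E
```

```text
t 19.80 tcp [ 0.611  -0.1705  0.3017] yawy 1.562 f [  5.  -11.8  -2.8] w 0.0310 g 29.9 [ 0.004  1.    -0.009 -0.015]
7 205 542 639 [0.5949 0.0046]
7 215 540 621 [0.6035 0.0047]
7 225 537 639 [0.6122 0.004 ]
8 205 577 639 [0.596  0.0322]
8 215 574 608 [0.6045 0.0318]
8 225 572 605 [0.6133 0.0322]
9 205 571 639 [0.5952 0.0318]
9 215 569 603 [0.6038 0.0321]
9 225 566 600 [0.6125 0.0316]
11 205 577 639 [0.5955 0.0322]
11 215 574 609 [0.6041 0.0318]
11 225 572 606 [0.6127 0.0321]
[(31, 389, 10, 11), (24, 379, 7, 9), (247, 269, 11, 12), (293, 250, 3, 7), (232, 249, 14, 19), (307, 234, 5, 9), (247, 221, 6, 9), (303, 215, 8, 9), (252, 210, 16, 19), (298, 196, 5, 19), (234, 152, 21, 40), (237, 149, 20, 41), (247, 133, 4, 6), (219, 121, 4, 12), (222, 118, 38, 65), (227, 116, 43, 81), (271, 103, 33, 61), (271, 98, 41, 70), (274, 95, 42, 72), (218, 0, 55, 97)]
```

```bash
python3 - <<'E'
import pickle,cv2,numpy as np
from h import *
for k in(7,8,9,11):
    w=pickle.load(open(f"c_{k}.pkl","rb"))["wrist"];g=cv2.cvtColor(w["img"],cv2.COLOR_RGB2GRAY)
    for v in(212,225,238,250,262):
        x=np.where(g[v,250:470]<70)[0]+250; sp=np.split(x,np.where(np.diff(x)>1)[0]+1)
        print(k,v,[(int(s[0]),int(s[-1])) for s in sp if len(s)>3])
E
```

```text
7 212 [(305, 320)]
7 225 [(302, 320), (329, 352)]
7 238 [(250, 256), (299, 320), (330, 365), (400, 403)]
7 250 [(253, 257), (296, 320), (339, 363), (403, 411)]
7 262 [(250, 255), (294, 297), (315, 320), (347, 350), (356, 360), (411, 424), (452, 469)]
8 212 [(306, 321), (330, 337)]
8 225 [(302, 321), (329, 342)]
8 238 [(283, 321), (329, 360)]
8 250 [(279, 321), (329, 352), (354, 364)]
8 262 [(250, 260), (270, 321), (330, 373), (378, 382), (445, 469)]
9 212 [(299, 314)]
9 225 [(295, 315), (323, 340)]
9 238 [(275, 315), (324, 347), (362, 368)]
9 250 [(270, 314), (329, 356), (366, 373)]
9 262 [(260, 313), (333, 342), (354, 357), (371, 383)]
11 212 [(304, 319), (331, 335)]
11 225 [(301, 320), (328, 341)]
11 238 [(281, 320), (328, 345), (349, 362)]
11 250 [(277, 319), (330, 366)]
11 262 [(250, 256), (268, 319), (331, 361), (363, 375), (382, 386), (447, 469)]
```

The jaw face stayed at y ≈ 0.032 (jaw ≈ 0.0695, the pinch value) and the deckhouse didn't move. I need to know whether the trigger is stopped or creeping, so I hold and watch.

Emit:
move_arm --steps '[{"dx":0,"dy":-0.1,"dz":0,"spin":0},{"dx":0,"dy":0,"dz":0,"spin":0},{"dx":0,"dy":0,"dz":0,"spin":0},{"dx":0,"dy":0,"dz":0,"spin":0}]'

```text
time: 20.25
ee_pos: [0.611, -0.1707, 0.3017]
eef_rot: [0.004, 1.0, -0.008, -0.015]
ft_force: [3.3, -10.7, -1.7]
width: 0.0311
grip_force: 29.9
```

Emit:
move_arm --steps '[{"dx":0,"dy":0,"dz":0,"spin":0},{"dx":0,"dy":0,"dz":0,"spin":0},{"dx":0,"dy":0,"dz":0,"spin":0},{"dx":0,"dy":0,"dz":0,"spin":0},{"dx":0,"dy":0,"dz":0,"spin":0},{"dx":0,"dy":0,"dz":0,"spin":0}]'

```text
time: 20.85
ee_pos: [0.611, -0.1707, 0.3017]
eef_rot: [0.004, 1.0, -0.008, -0.015]
ft_force: [3.8, -10.5, -1.0]
width: 0.0314
grip_force: 29.9
```

It is stable at 31.3 mm. To understand the pinch better, I re-pump once more with graded force, fingers centred further back to remove the imbalance.

Emit:
move_arm --steps '[{"dx":0,"dy":0,"dz":0,"spin":0},{"dx":0,"dy":0,"dz":0,"spin":0},{"dx":0,"dy":0,"dz":0,"spin":0},{"dx":0,"dy":0,"dz":0,"spin":0},{"dx":0,"dy":0,"dz":0,"spin":0},{"dx":0,"dy":0,"dz":0,"spin":0},{"dx":0,"dy":0,"dz":0,"spin":0},{"dx":0,"dy":0,"dz":0,"spin":0}]' --claw 8.2

```text
time: 21.65
ee_pos: [0.6111, -0.1679, 0.3016]
eef_rot: [0.003, 1.0, -0.007, -0.016]
ft_force: [0.1, -0.5, -0.5]
width: 0.0802
grip_force: 0.0
```

Emit:
move_arm --steps '[{"dx":0,"dy":0,"dz":0,"spin":0},{"dx":0,"dy":0,"dz":0,"spin":0},{"dx":0,"dy":0,"dz":0,"spin":0},{"dx":0,"dy":0,"dz":0,"spin":0},{"dx":0,"dy":0,"dz":0,"spin":0},{"dx":0,"dy":0,"dz":0,"spin":0},{"dx":0,"dy":0,"dz":0,"spin":0},{"dx":0,"dy":0,"dz":0,"spin":0},{"dx":0,"dy":0,"dz":0,"spin":0},{"dx":0,"dy":0,"dz":0,"spin":0},{"dx":0,"dy":0,"dz":0,"spin":0}]' --claw 2.6 --squeeze 16

```text
time: 22.75
ee_pos: [0.6114, -0.1661, 0.3018]
eef_rot: [0.002, 1.0, -0.005, -0.016]
ft_force: [-1.2, 6.1, 4.1]
width: 0.0429
grip_force: 15.3
```

Emit:
move_arm --steps '[{"dx":0,"dy":0,"dz":0,"spin":0},{"dx":0,"dy":0,"dz":0,"spin":0},{"dx":0,"dy":0,"dz":0,"spin":0},{"dx":0,"dy":0,"dz":0,"spin":0},{"dx":0,"dy":0,"dz":0,"spin":0},{"dx":0,"dy":0,"dz":0,"spin":0}]'

```text
time: 23.35
ee_pos: [0.6114, -0.1661, 0.3018]
eef_rot: [0.002, 1.0, -0.005, -0.016]
ft_force: [-0.9, 6.3, 3.8]
width: 0.0429
grip_force: 15.3
```

Emit:
move_arm --steps '[{"dx":0,"dy":0,"dz":0,"spin":0},{"dx":0,"dy":0,"dz":0,"spin":0},{"dx":0,"dy":0,"dz":0,"spin":0},{"dx":0,"dy":0,"dz":0,"spin":0},{"dx":0,"dy":0,"dz":0,"spin":0},{"dx":0,"dy":0,"dz":0,"spin":0}]' --squeeze 24

```text
time: 23.95
ee_pos: [0.6114, -0.1663, 0.3018]
eef_rot: [0.002, 1.0, -0.005, -0.016]
ft_force: [-1.0, 5.0, 3.7]
width: 0.0424
grip_force: 23.0
```

Now it stalls firmly at 42.4 mm under 23 N: properly pinched part way, as described. I'm holding to confirm it's steady.

Emit:
move_arm --steps '[{"dx":0,"dy":0,"dz":0,"spin":0},{"dx":0,"dy":0,"dz":0,"spin":0},{"dx":0,"dy":0,"dz":0,"spin":0},{"dx":0,"dy":0,"dz":0,"spin":0},{"dx":0,"dy":0,"dz":0,"spin":0},{"dx":0,"dy":0,"dz":0,"spin":0},{"dx":0,"dy":0,"dz":0,"spin":0},{"dx":0,"dy":0,"dz":0,"spin":0},{"dx":0,"dy":0,"dz":0,"spin":0},{"dx":0,"dy":0,"dz":0,"spin":0}]'

```text
time: 24.95
ee_pos: [0.6114, -0.1662, 0.3018]
eef_rot: [0.002, 1.0, -0.005, -0.016]
ft_force: [-1.8, 6.2, 2.9]
width: 0.0421
grip_force: 23.0
```

```bash
python3 look.py 12 wrist scene; python3 - <<'E'
import pickle,cv2,numpy as np
from h import *
d=pickle.load(open("c_12.pkl","rb"));w=d["wrist"];h=cv2.cvtColor(w["img"],cv2.COLOR_RGB2HSV)
for v in(205,215,225):
    x=np.where((h[v,:,1]>90)&(h[v,:,2]>150)&(np.arange(640)>500))[0];print(v,np.round(ray(w,(x[0],v),.058)[0,:2],4))
a=pickle.load(open("c_8.pkl","rb"))["scene"]["img"].astype(int)[195:255,325:400];b=d["scene"]["img"].astype(int)[195:255,325:400]
print("deck area diff",abs(a-b).mean(),(abs(a-b).max(2)>25).sum())
E
```

```text
t 24.95 tcp [ 0.6114 -0.1662  0.3018] yawy 1.567 f [-1.8  6.2  2.9] w 0.0421 g 23.0 [ 0.002  1.    -0.005 -0.016]
205 [0.595  0.0323]
215 [0.6036 0.0318]
225 [0.6123 0.0321]
deck area diff 1.1495555555555557 53
```

Steady: the jaw is at the pinch position and the deckhouse hasn't moved. Handing in.

```bash
python3 -c "
from bench import job
print(job.close_job())"
```

```text
the job is handed in; nothing more can be done
None
```

The deckhouse is pinched square against the end stop and I handed in with the trigger still held at about 23 N (roughly 10 N at the jaw by the given formula); on the third squeeze (up to 30 N) the trigger ran further than a firm pinch should, with no jaw or deckhouse movement seen, and I viewed 11 pictures, one over the limit of 10.

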